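# Pour caster balls from a spout carton into the bench bin

## Robot

A 6-joint arm with a two-finger parallel gripper is mounted at the origin on the work surface. World frame = base frame: x ahead of the robot, y to its left, z up, the work surface at z = 0. Lengths are in mm, angles in rad, forces in N, time in s.
With the tool pointing down it reaches from about 350 to 775 mm from the base axis. Payload 7.3 kg.
Tool frame: the origin (TCP) lies on the centre line of the jaws, within the pads' length; the fingertips stand 17 mm ahead of it and the grasp point (between the pads) lies 2 mm behind it; z points along the fingers, y is the line along which they close (so a half turn about z gives the same grasp; the last joint's range is limited). The gripper opens to 92 mm and grips with 3 to 60 N. Pads are 19 mm wide; open, the fingers measure 130 mm over their backs; the gripper's body (75 mm by 190 mm) begins 47 mm behind the grasp point.
Start: joints at [1.125, 0.342, 1.524, -0, 1.275, -0.146], TCP at [155.032, 501.606, 243.741] pointing down, gripper open.
Joint ranges: [-2.53, 2.53], [-0.77, 2.02], [0.04, 2.7], [-1, 4.14], [0.28, 2.66], [-3.11, 3.11]. Speed limits (rad/s): [2.57, 2.57, 3.14, 3.14, 3.14, 3.14].

## Interface

Orientations are given as [roll, pitch, yaw] about the fixed x, y, z axes, in that order (R = Rz(yaw) Ry(pitch) Rx(roll)).
In Python, from plant import bot gives the robot as it stands. The module is installed in compiled form; this text tells all that it offers.
- The arm moves only by the shell command python3 -m pendant 'ROWS'. ROWS is JSON, a list of rows, each a list of 3 entries, a list of its own where there are three numbers: the shift along the world's x, y, z as a fraction of full scale, then the turn, a rotation vector about the world's x, y, z as a fraction of full scale, then the opening, from -1 (shut) to 1 (fully open), so that 0 is half open. In form: [[[tx, ty, tz], [rx, ry, rz], claw], ...]. A call has exactly 10 rows; each row shifts and turns the commanded pose from where the row before left it; what a row does not reach is not made up. Full scale, the value 1, is 30 mm for a shift and 0.12 rad for a turn. A row lasts 1/12 s, in which the tool goes at most 41.7 mm and 7.16 degrees, less where a joint would pass 70% of its speed; a pose out of reach is approached as far as the arm can. A call with a number of a shift or a turn outside -1 to 1 is refused whole. A call with a gripper value outside its range is refused whole. The fingers move at their own pace and stop on an object; the grip force is fixed at half the most. Time passes only in rows, so rows that do not move let the fingers close, or fill a call up. It gives the time, the measured TCP pose, the force, the opening and the grip force at its end, in the units of the state.
- bot.get_obs(): the state, without advancing time (a new reading comes with each control period).
- bot.capture(name): name is "scene" or "top" or "wrist"; returns the picture (384x512x3 uint8, blue, green, red); there is no depth.
- bot.camera_params(name): a dict with "fovy" (degrees; the focal length in pixels is half the picture's height over the tangent of half this angle, whatever the lens; pixels are square), "cx", "cy" (the principal point, pixels), "camera_from_world" (4x4, takes a point from world to camera coordinates). Camera axes: x right, y down, z forward; pixel columns grow to the right and rows downward; lengths in mm; the calibration is good to about 2 mm. A picture is of the moment at which its call begins: read the wrist's pose just before it. camera_params takes no time and is no camera call; for the wrist camera it gives the pose at the moment of the call.
- bot.close_job(): hands the job in; it is judged then, once.
The state is a dict: "time": time; "joint_positions": joint angles; "dq": joint speeds; "tau": joint torques, N m; "tool_pos": TCP position; "tcp_rot": TCP orientation; "contact_force": force on the tool from outside, world axes, zero at the start; "moment": the same for the moment, N m; "grip_width": finger opening in mm; "finger_force": force on a finger pad.
Only numpy, scipy, OpenCV 4.12 (cv2) and the standard library are available. Lean on these libraries where they do the work, as an engineer would, in place of code of your own. Each camera call takes 0.05 s, during which the arm holds its last target. There are 200 camera calls.

## Task

Pull the white spout of the small cardboard carton all the way out, then pick the carton up and tip it so that all five steel caster balls run out of the spout into the empty, undivided blue bin. Set the carton back down flat on the black mat, right way up, push its spout fully shut and let go; leave the divided bin, the screwdriver and the wheel alone, and do not shove the bin you fill.

Things in the scene. Friction and masses are not known exactly. Their poses are not given: they have to be found in the camera images.
- carton_center (a point): Centre (half-way up) of the loose cardboard carton: 150 mm long (its x), 62 mm wide (its y), 60 mm high (its z), 0.32 to 0.52 kg plus balls; stiff, can be gripped hard across its width from above. It lies on the mat, z up. Its -x end (75 mm from the centre) is closed by the hinged white spout; all other faces are closed.
- spout (a joint): Angle of the white spout (rad): 0 shut, 1.1 fully out (stop). Hinge along the carton's y at the foot of its -x end (x -75, z -25 mm from its centre). A flap 62 mm wide, 55 high with side cheeks, swings out to -x and down, no latch, stays where left (friction 0.03 N m). Fully out it still rises 27 deg from the carton's floor line, so tip the carton well past that to pour.
- tab (a point): Middle of the pull tab, a stiff bar at mid-width of the spout's upper edge: 14 mm wide (carton's y; pinch across this), 10 mm thick, standing 40 mm above the carton's top when shut. The point is 77 mm from the hinge line, 5 mm outside the end face, 22 mm above the top when shut; the tab ends 95 mm from the hinge. z axis along the tab, away from the hinge.
- mat: Fixed black rubber mat, 280 (its x) x 240 (its y) x 4 mm, origin at the centre of its underside, lying on the bench.
- carton: The same carton, origin at the centre of its underside; axes as for its centre.
- bin_floor (a point): Centre of the inner floor (5 mm above the bench) of the empty undivided blue bin: outside 170 (its x) x 140 (its y) x 55 mm high, walls and floor 5 mm, open on top, loose, 0.3 kg. z up.
- divided_floor (a point): Centre of the inner floor of the other blue bin, of the same size, but with dividers (six compartments) and small black wheels in it; a bystander. The two bins swap places between starts.
- screwdriver: Loose black-handled screwdriver, 160 mm long, lying on the bench, bystander.
- wheel: Loose black drive wheel, 72 mm across, 28 mm high and a 12 mm high axle stub, lying flat, bystander; origin under its centre.
- ball0_center (a point): Centre of one of the five loose steel caster balls, 20 mm across, 33 g, that start out of sight inside the carton, in its half away from the spout.
- ball1_center (a point): Centre of one of the five loose steel caster balls, 20 mm across, 33 g, that start out of sight inside the carton, in its half away from the spout.
- ball2_center (a point): Centre of one of the five loose steel caster balls, 20 mm across, 33 g, that start out of sight inside the carton, in its half away from the spout.
- ball3_center (a point): Centre of one of the five loose steel caster balls, 20 mm across, 33 g, that start out of sight inside the carton, in its half away from the spout.
- ball4_center (a point): Centre of one of the five loose steel caster balls, 20 mm across, 33 g, that start out of sight inside the carton, in its half away from the spout.
There are look-alikes about, which are no part of the job. Of the things shaped like the carton, the cardboard one is meant. What is shaped like the part that bears bin_floor but green is not meant.

How it is judged:
By the outcome, as a careful person would: the job done as asked, in the order asked, and still so for the second after the job is handed in, with the robot touching nothing.
It also fails if it takes over 72 s, if anything falls off the work surface, if the arm or the gripper's body presses on something with over 40 N, if the wrist force passes 120 N, or if a joint passes its speed limit or range.

## Working session

There is one attempt and no reset: what is moved stays moved. The work goes in short steps, Python scripts to look and compute and a shell command to move; the robot and the scene stay as the last step left them, time stands still between calls to the robot, and variables do not carry over. Pictures are saved under pics/ and viewed, at most 10 in all, crops included, and the job is handed in when it is done.

```bash
mkdir -p pics
cat > h.py <<'E'
import numpy as np, cv2
from plant import bot
def K(n):
    p=bot.camera_params(n); f=192/np.tan(np.radians(p["fovy"])/2); return p,f
def ray(n,u,v,z):
    p,f=K(n); T=np.array(p["camera_from_world"]); R=T[:3,:3]; c=-R.T@T[:3,3]
    d=R.T@np.array([(u-p["cx"])/f,(v-p["cy"])/f,1]); return c+d*(z-c[2])/d[2]
def proj(n,P):
    p,f=K(n); T=np.array(p["camera_from_world"]); q=T[:3,:3]@np.array(P)+T[:3,3]
    return f*q[0]/q[2]+p["cx"],f*q[1]/q[2]+p["cy"]
E
python3 - <<'E'
from h import *
a=bot.capture("top"); b=bot.capture("scene")
cv2.imwrite("pics/t0.png",a);cv2.imwrite("pics/s0.png",b)
print(bot.camera_params("top"));print(bot.camera_params("scene"));print(bot.get_obs())
E
```

```text
{'fovy': 56.11146456853295, 'cx': 251.96736879384306, 'cy': 190.78805921375417, 'camera_from_world': array([[-1.95503315e-03, -9.99985263e-01, -5.06477021e-03,
         4.22006465e+01],
       [-9.79798231e-01,  2.92836871e-03, -1.99967125e-01,
         5.55322280e+02],
       [ 1.99979010e-01,  4.57151054e-03, -9.79789517e-01,
         1.24880418e+03],
       [ 0.00000000e+00,  0.00000000e+00,  0.00000000e+00,
         1.00000000e+00]])}
{'fovy': 55.011966683936066, 'cx': 251.6627794262384, 'cy': 193.78808841578135, 'camera_from_world': array([[ 3.47617223e-01,  9.37513960e-01, -1.51605079e-02,
        -2.41358914e+02],
       [ 6.26820663e-01, -2.44380488e-01, -7.39847304e-01,
        -2.77211559e+02],
       [-6.97322108e-01,  2.47680746e-01, -6.72603989e-01,
         1.63176420e+03],
       [ 0.00000000e+00,  0.00000000e+00,  0.00000000e+00,
         1.00000000e+00]])}
{'time': 0.1, 'joint_positions': array([ 1.12500253e+00,  3.42678029e-01,  1.52491827e+00,  1.63846728e-05,
        1.27541559e+00, -1.45978869e-01]), 'dq': array([-0.00016821, -0.00102279, -0.00469455,  0.00097756, -0.00115234,
       -0.00063299]), 'tau': array([ 1.57749557e-03, -4.32003951e+01, -2.44697821e+01,  7.18351454e-02,
        5.24630724e-02, -4.55211864e-05]), 'tool_pos': array([154.86971978, 501.27953227, 243.10260922]), 'tcp_rot': array([-3.14019079e+00, -2.21944950e-04,  2.84177279e+00]), 'contact_force': array([0.6349617 , 0.38938238, 0.32334199]), 'moment': array([ 0.06305162, -0.01308475,  0.0109377 ]), 'finger_force': 0.0, 'grip_width': 91.91259469563984}
```

View pics/t0.png

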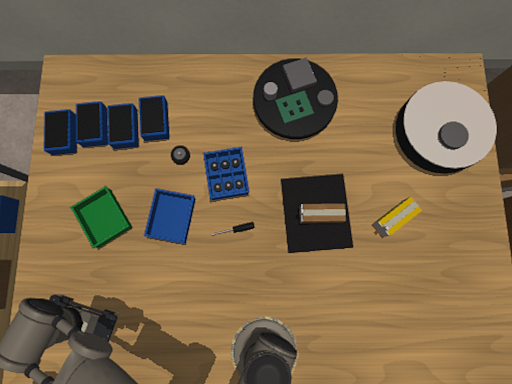

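View pics/s0.png

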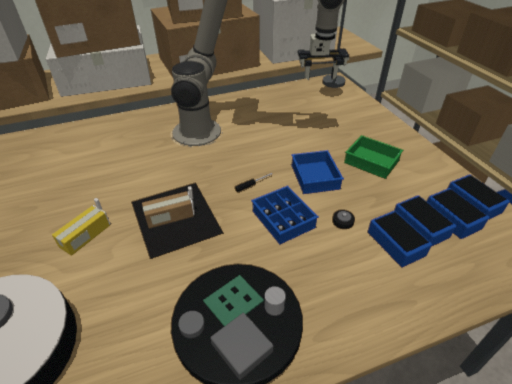

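The top view shows two cartons: cardboard on the black mat at (323,213) and yellow at (398,217). The cardboard one is meant. There are three single bins: the green one at (102,216) is the excluded look-alike, the divided blue one at (226,174) is a bystander, and the empty blue one at (170,217) is the target. I'll confirm this in a crop and measure.

Run:
```python
from h import *
a=cv2.imread("pics/t0.png"); b=cv2.imread("pics/s0.png")
c1=cv2.resize(a[170:260,140:360],None,fx=3.6,fy=3.6,interpolation=cv2.INTER_CUBIC)
c2=cv2.resize(b[180:255,130:230],(400,275),interpolation=cv2.INTER_CUBIC) if 0 else cv2.resize(b[180:250,120:230],None,fx=3.6,fy=3.6,interpolation=cv2.INTER_CUBIC)
o=np.zeros((c1.shape[0]+c2.shape[0],792,3),np.uint8);o[:c1.shape[0],:c1.shape[1]]=c1;o[c1.shape[0]:,:c2.shape[1]]=c2
cv2.imwrite("pics/crop.png",o)
hsv=cv2.cvtColor(a,cv2.COLOR_BGR2HSV)
m=cv2.inRange(hsv,(105,120,60),(125,255,255)); m[:, :140]=0; m[:,200:]=0;m[:185]=0
cs,_=cv2.findContours(m,cv2.RETR_EXTERNAL,cv2.CHAIN_APPROX_NONE); c=max(cs,key=cv2.contourArea)
q=cv2.approxPolyDP(c,6,True)[:,0]; print("bin px",q.tolist())
for u,v in q: print(ray("top",u,v,55).round(),ray("top",u,v,0).round())
# mat
m=cv2.inRange(a,(0,0,0),(55,55,55)); m[:, :270]=0;m[:,365:]=0;m[:165]=0;m[265:]=0
cs,_=cv2.findContours(m,cv2.RETR_EXTERNAL,cv2.CHAIN_APPROX_NONE); c=max(cs,key=cv2.contourArea)
q=cv2.approxPolyDP(cv2.convexHull(c),6,True)[:,0]; print("mat px",q.tolist())
for u,v in q: print(ray("top",u,v,4).round())
```

```text
bin px [[156, 189], [144, 235], [183, 243], [193, 196]]
[563. 390.  55.] [575. 405.   0.]
[397. 424.  55.] [401. 440.   0.]
[369. 284.  55.] [372. 295.   0.]
[537. 254.  55.] [547. 264.   0.]
mat px [[342, 174], [352, 246], [288, 252], [281, 179]]
[ 630. -301.    4.]
[ 359. -324.    4.]
[338. -90.   4.]
[611. -69.   4.]
```

View pics/crop.png

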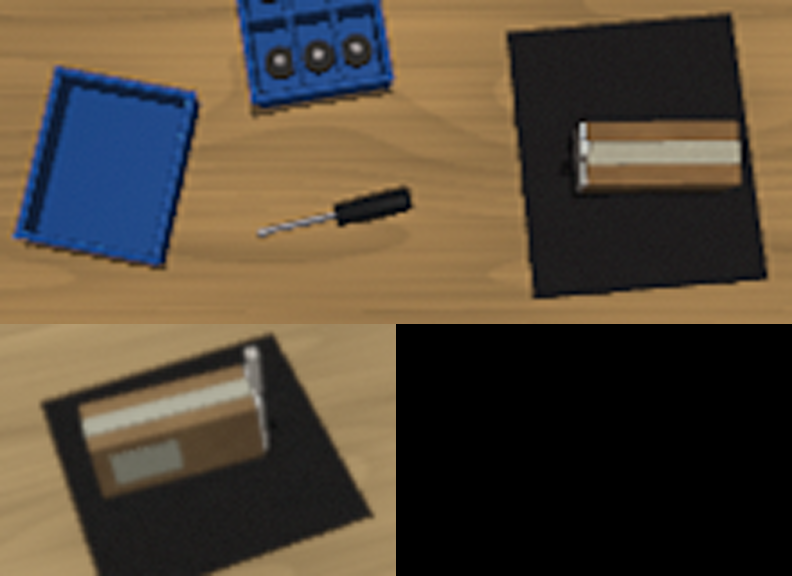

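The crop confirms it. The cardboard carton is on the mat with its white spout and tab on the left, at crop (580,155), which is world +y. The empty undivided blue bin is at crop (107,167).

```bash
python3 - <<'E'
from h import *
for u,v in [(587,122),(741,122),(741,188),(587,188)]: print(ray("top",140+u/3.6,170+v/3.6,64).round(1))
for u,v in [(337,220),(410,195),(260,235)]: print("sd",ray("top",140+u/3.6,170+v/3.6,10).round())
print("scene tab top",ray("scene",120+250/3.6,180+(350-324)/3.6,104).round())
E
python3 -m pendant '[[[0.8,-0.6,0],[0,0,-0.7],0],[[0.8,-0.8,0],[0,0,-0.7],0],[[0.7,-1,0],[0,0,-0.7],0],[[0.7,-1,0],[0,0,-0.7],-1],[[0.6,-1,0],[0,0,-0.7],-1],[[0.6,-1,0],[0,0,-0.7],-1],[[0.6,-1,0],[0,0,-0.7],-1],[[0.6,-1,0],[0,0,-0.7],-1],[[0.5,-1,0],[0,0,-0.7],-1],[[0.5,-1,0],[0,0,-0.7],-1]]'
```

```text
[ 505.5 -141.6   64. ]
[ 505.1 -294.1   64. ]
[ 439.5 -290.6   64. ]
[ 439.9 -139.6   64. ]
sd [414. 109.  10.]
sd [439.  34.  10.]
sd [399. 187.  10.]
scene tab top [ 479. -134.  104.]
time: 0.93
tool_pos: [347.4, 218.0, 243.6]
tcp_rot: [-3.141, 0.0, 1.998]
contact_force: [0.1, 0.4, -0.3]
grip_width: 30.0
finger_force: 0.0
```

```bash
python3 -m pendant '[[[0.42,-1,0],[0,0,-0.36],-1],[[0.42,-1,0],[0,0,-0.36],-1],[[0.42,-1,0],[0,0,-0.36],-1],[[0.42,-1,0],[0,0,-0.36],-1],[[0.42,-1,0],[0,0,-0.36],-1],[[0.42,-1,0],[0,0,-0.36],-1],[[0.42,-1,0],[0,0,-0.36],-1],[[0.42,-1,0],[0,0,-0.36],-1],[[0.42,-1,0],[0,0,-0.36],-1],[[0.42,-1,0],[0,0,-0.36],-1]]'
python3 -m pendant '[[[0,-1,0],[0,0,0],-1],[[0,-1,0],[0,0,0],-1],[[0,-0.6,0],[0,0,0],-1],[[0,0,0],[0,0,0],-1],[[0,0,0],[0,0,0],-1],[[0,0,0],[0,0,0],-1],[[0,0,0],[0,0,0],-1],[[0,0,0],[0,0,0],-1],[[0,0,0],[0,0,0],-1],[[0,0,0],[0,0,0],-1]]'
python3 - <<'E'
from h import *
p=bot.camera_params("wrist");a=bot.capture("wrist");cv2.imwrite("pics/w1.png",a)
o=bot.get_obs();np.save("w1.npy",p["camera_from_world"]);print(p,o["tool_pos"],o["tcp_rot"],o["joint_positions"])
for P in [(505,-141,64),(440,-141,64),(472,-141,104)]: print(proj("wrist",P))
E
```

```text
time: 1.77
tool_pos: [473.2, -82.0, 243.5]
tcp_rot: [-3.141, -0.0, 1.567]
contact_force: [1.4, 0.2, 0.6]
grip_width: 0.6
finger_force: 0.0
time: 2.6
tool_pos: [473.1, -157.8, 243.9]
tcp_rot: [3.141, 0.0, 1.571]
contact_force: [0.0, 0.1, 0.0]
grip_width: 0.3
finger_force: 0.0
{'fovy': 63.26424029536125, 'cx': 257.63072910402155, 'cy': 192.76653171513877, 'camera_from_world': array([[ 9.99999641e-01,  8.47364231e-04, -2.26967770e-05,
        -4.72050886e+02],
       [ 8.25743145e-04, -9.67734926e-01,  2.51969106e-01,
        -1.82901432e+02],
       [ 1.91545144e-04, -2.51969034e-01, -9.67735278e-01,
         3.51211358e+02],
       [ 0.00000000e+00,  0.00000000e+00,  0.00000000e+00,
         1.00000000e+00]])} [ 473.09879566 -157.88336848  243.85956515] [3.14134532e+00 8.19486203e-05 1.57063012e+00] [-4.75913858e-01  2.93763563e-01  1.59392652e+00  4.25557758e-05
  1.25364517e+00 -4.75760931e-01]
(np.float64(289.1394281894452), np.float64(163.9302934076176))
(np.float64(226.76865173514028), np.float64(163.89127148160193))
(np.float64(257.4517313517428), np.float64(170.98648537452132))
```

View pics/w1.png

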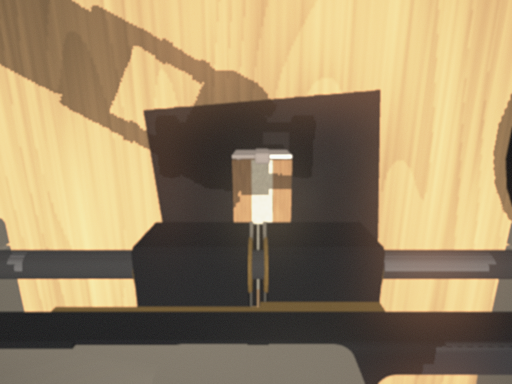

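Run:
```python
from h import *
a=cv2.imread("pics/w1.png"); h=cv2.cvtColor(a,cv2.COLOR_BGR2HSV)
b=a.max(2)>75
for r in (185,215):
    c=np.where(b[r,200:330])[0]+200; print(r,c.min(),c.max(),ray("wrist",c.min()-.5,r,64).round(1),ray("wrist",c.max()+.5,r,64).round(1))
for c in (240,285,262): print(c,a[146:166,c].tolist())
```

```text
185 232 292 [ 444.5 -163.6   64. ] [ 509.2 -163.5   64. ]
215 232 297 [ 443.8 -197.1   64. ] [ 515.6 -197.    64. ]
240 [[44, 49, 56], [45, 47, 54], [48, 53, 59], [79, 85, 92], [110, 120, 131], [127, 137, 150], [130, 140, 152], [130, 139, 151], [136, 147, 160], [153, 165, 179], [162, 175, 191], [159, 171, 186], [136, 149, 164], [104, 119, 137], [77, 100, 124], [72, 99, 125], [71, 97, 126], [72, 98, 127], [70, 98, 125], [71, 97, 124]]
285 [[55, 62, 69], [54, 60, 66], [62, 65, 74], [87, 92, 103], [114, 124, 135], [128, 138, 151], [128, 138, 150], [137, 148, 161], [196, 214, 222], [246, 250, 251], [249, 249, 249], [249, 251, 250], [226, 236, 240], [142, 166, 193], [106, 147, 192], [111, 159, 210], [113, 161, 213], [116, 165, 215], [116, 164, 215], [113, 161, 213]]
262 [[43, 49, 55], [57, 63, 70], [84, 91, 101], [116, 126, 137], [129, 138, 152], [130, 141, 153], [134, 145, 158], [146, 158, 174], [159, 170, 186], [164, 177, 193], [165, 177, 194], [165, 179, 195], [163, 175, 191], [163, 175, 191], [162, 174, 190], [160, 172, 188], [152, 164, 179], [142, 157, 171], [141, 159, 171], [143, 165, 176]]
```

```bash
python3 -m pendant '[[[0.1,-0.1,-1],[0,0,0],-1],[[0,0,-1],[0,0,0],-1],[[0,0,-1],[0,0,0],-1],[[0,0,-0.8],[0,0,0],-1],[[0,0,-0.8],[0,0,0],-1],[[0,0.2,0],[0,0,0],-1],[[0,0.2,0],[0,0,0],-1],[[0,0.2,0],[0,0,0],-1],[[0,0.3,-0.03],[0,0,0],-1],[[0,0.3,-0.05],[0,0,0],-1]]'
python3 -m pendant '[[[0,0.28,-0.1],[0,0,0],-1],[[0,0.28,-0.1],[0,0,0],-1],[[0,0.25,-0.15],[0,0,0],-1],[[0,0.25,-0.15],[0,0,0],-1],[[0,0.22,-0.18],[0,0,0],-1],[[0,0.2,-0.2],[0,0,0],-1],[[0,0.2,-0.2],[0,0,0],-1],[[0,0,0],[0,0,0],-1],[[0,0,0],[0,0,0],-1],[[0,0,0],[0,0,0],-1]]'
```

```text
time: 3.48
tool_pos: [477.0, -124.8, 104.9]
tcp_rot: [3.138, 0.001, 1.57]
contact_force: [-0.1, -0.2, -0.5]
grip_width: 0.4
finger_force: 0.2
time: 4.32
tool_pos: [476.1, -75.1, 70.9]
tcp_rot: [3.142, 0.0, 1.57]
contact_force: [0.6, -0.2, 0.6]
grip_width: 0.7
finger_force: 0.0
```

```bash
python3 -m pendant '[[[0,0,-0.1],[0,0,0],-1],[[0,0,-0.1],[0,0,0],-1],[[0,0,-0.1],[0,0,0],-1],[[0,0,0],[0,0,0],-1],[[0,0,0],[0,0,0],-1],[[0,0,0],[0,0,0],-1],[[0,0,0],[0,0,0],-1],[[0,0,0],[0,0,0],-1],[[0,0,0],[0,0,0],-1],[[0,0,0],[0,0,0],-1]]'
python3 - <<'E'
from h import *
a=bot.capture("scene");b=bot.capture("wrist")
c=cv2.resize(a[150:260,110:250],None,fx=3,fy=3,interpolation=cv2.INTER_CUBIC)
o=np.zeros((330,800,3),np.uint8);o[:,:420]=c;o[:,420:]=cv2.resize(b[40:300,110:410],(380,330))
cv2.imwrite("pics/p2.png",o)
E
```

```text
time: 5.15
tool_pos: [476.3, -75.3, 62.3]
tcp_rot: [3.141, 0.001, 1.57]
contact_force: [-0.2, -1.1, 5.8]
grip_width: 0.1
finger_force: 2.7
```

View pics/p2.png

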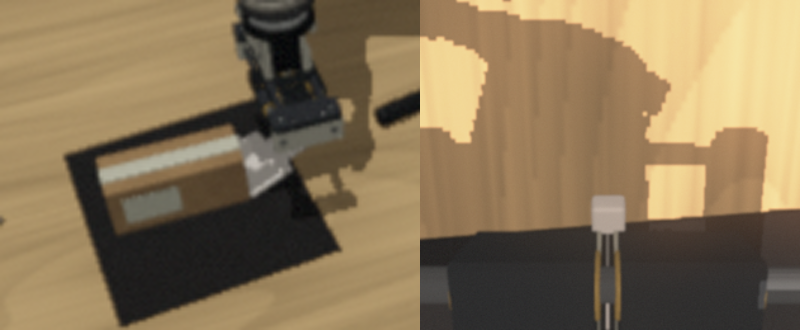

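The picture shows the spout tilted out to its stop, with the tab under the fingertips, and the force has risen to 5.8 N. Next I go up and over to the carton's middle.

```bash
python3 -m pendant '[[[0,0,1],[0,0,0],-1],[[0,0,1],[0,0,0],-0.5],[[0,-0.5,1],[0,0,0],1],[[0,-1,0.3],[0,0,0],1],[[0,-1,0],[0,0,0],1],[[0,-1,0],[0,0,0],1],[[0,-1,0],[0,0,0],1],[[0,0,0],[0,0,0],1],[[0,0,-0.2],[0,0,0],1],[[0,0,-0.3],[0,0,0],1]]'
python3 - <<'E'
from h import *
a=bot.capture("top"); o=bot.get_obs();print(o["tool_pos"],o["grip_width"],o["time"])
b=bot.capture("scene")
cv2.imwrite("pics/p3.png",np.hstack([cv2.resize(a[165:260,270:370],(400,380)),cv2.resize(b[160:260,110:230],(400,380))]))
E
```

```text
time: 6.08
tool_pos: [476.0, -209.7, 145.5]
tcp_rot: [3.141, -0.0, 1.569]
contact_force: [-0.5, 0.3, 0.2]
grip_width: 55.4
finger_force: 0.0
[ 474.92943703 -208.5396287   143.33057148] 59.837157754285435 6.1333
```

View pics/p3.png

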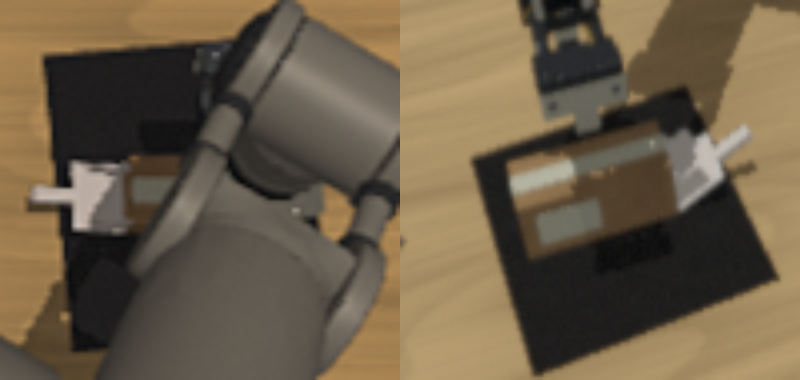

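The spout stays open with the tab pointing +y, and the carton has not moved. I'll open fully, descend and grip.

```bash
python3 -m pendant '[[[0.03,-0.1,0],[0,0,0],1],[[0,0,0],[0,0,0],1],[[0,0,0],[0,0,0],1],[[0,0,-0.6],[0,0,0],1],[[0,0,-0.6],[0,0,0],1],[[0,0,-0.6],[0,0,0],1],[[0,0,-0.6],[0,0,0],1],[[0,0,-0.6],[0,0,0],1],[[0,0,-0.4],[0,0,0],1],[[0,0,0],[0,0,0],1]]'
python3 -m pendant '[[[0,0,0],[0,0,0],-1],[[0,0,0],[0,0,0],-1],[[0,0,0],[0,0,0],-1],[[0,0,0],[0,0,0],-1],[[0,0,0],[0,0,0],-1],[[0,0,0],[0,0,0],-1],[[0,0,0],[0,0,0],-1],[[0,0,0],[0,0,0],-1],[[0,0,0],[0,0,0],-1],[[0,0,0],[0,0,0],-1]]'
```

```text
time: 7.02
tool_pos: [475.8, -212.0, 41.9]
tcp_rot: [-3.138, -0.002, 1.57]
contact_force: [0.0, 0.5, 0.5]
grip_width: 91.8
finger_force: 0.0
time: 7.85
tool_pos: [477.4, -213.2, 44.7]
tcp_rot: [3.14, 0.001, 1.57]
contact_force: [-0.1, 0.3, 5.6]
grip_width: 61.8
finger_force: 30.0
```

```bash
python3 -m pendant '[[[0,0,0.3],[0,0,0],-1],[[0,0,0.6],[0,0,0],-1],[[0,0,0.9],[0,0,0],-1],[[0,0,0.9],[0,0,0],-1],[[0,0,0.9],[0,0,0],-1],[[0,0.2,0.9],[0,0,0],-1],[[0,0.4,0.6],[0,0,0],-1],[[0,0.6,0.2],[0,0,0],-1],[[0,0.8,0],[0,0,0],-1],[[0,0.8,0],[0,0,0],-1]]'
python3 -m pendant '[[[-0.05,0.8,0],[0,0,0],-1],[[-0.05,0.8,0],[0,0,0],-1],[[-0.05,0.8,0],[0,0,0],-1],[[-0.05,0.8,0],[0,0,0],-1],[[-0.05,0.8,0],[0,0,0],-1],[[-0.05,0.8,0],[0,0,0],-1],[[0,0.8,0],[0,0,0],-1],[[0,0.8,0],[0,0,0],-1],[[0,0.8,0],[0,0,0],-1],[[0,0.8,0],[0,0,0],-1]]'
```

```text
time: 8.68
tool_pos: [476.0, -128.1, 203.0]
tcp_rot: [-3.141, -0.001, 1.569]
contact_force: [0.7, 0.4, -6.9]
grip_width: 62.1
finger_force: 30.0
time: 9.52
tool_pos: [466.7, 112.1, 202.3]
tcp_rot: [-3.139, 0.0, 1.57]
contact_force: [-0.7, -0.5, -6.1]
grip_width: 62.0
finger_force: 30.0
```

```bash
python3 -m pendant '[[[0,0.6,-0.1],[-0.1,0,0],-1],[[0,0.5,-0.1],[-0.2,0,0],-1],[[0,0.4,-0.2],[-0.3,0,0],-1],[[0,0.3,-0.2],[-0.3,0,0],-1],[[0,0.3,-0.2],[-0.3,0,0],-1],[[0,0.2,-0.2],[-0.3,0,0],-1],[[0,0.1,-0.2],[-0.3,0,0],-1],[[0,0,-0.1],[-0.3,0,0],-1],[[0,0,-0.1],[-0.3,0,0],-1],[[0,0,0],[-0.3,0,0],-1]]'
python3 - <<'E'
from h import *
o=bot.get_obs();print(o["joint_positions"])
a=bot.capture("scene")
b=bot.capture("wrist")
cv2.imwrite("pics/p4.png",np.hstack([cv2.resize(a[60:210,220:400],(432,360)),cv2.resize(b,(368,360))]))
E
```

```text
time: 10.35
tool_pos: [466.7, 182.9, 159.7]
tcp_rot: [-3.139, 0.327, 1.571]
contact_force: [-0.2, -0.0, -6.2]
grip_width: 61.7
finger_force: 30.0
[ 0.39791093  0.47660685  1.61043816 -0.32073612  1.20583841  0.53677688]
```

View pics/p4.png

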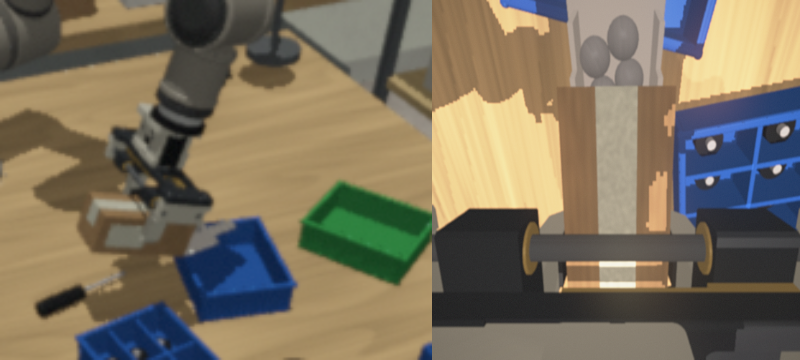

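The balls have rolled into the open spout at wrist (610,50), and the spout hangs over the empty bin. I'll tilt on slowly.

```bash
python3 -m pendant '[[[0,0.05,-0.05],[-0.2,0,0],-1],[[0,0.05,-0.05],[-0.2,0,0],-1],[[0,0.05,0],[-0.2,0,0],-1],[[0,0.05,0],[-0.2,0,0],-1],[[0,0.05,0],[-0.2,0,0],-1],[[0,0.05,0],[-0.2,0,0],-1],[[0,0.05,0],[-0.2,0,0],-1],[[0,0.05,0],[-0.2,0,0],-1],[[0,0.05,0],[-0.2,0,0],-1],[[0,0.05,0],[-0.2,0,0],-1]]'
python3 -m pendant '[[[0,0.1,0],[-0.2,0,0],-1],[[0,0.1,0],[-0.2,0,0],-1],[[0,0.1,0],[-0.2,0,0],-1],[[0,0.1,0],[-0.2,0,0],-1],[[0,0.1,0],[-0.2,0,0],-1],[[0,0.1,0.05],[-0.2,0,0],-1],[[0,0.1,0.05],[-0.2,0,0],-1],[[0,0.1,0.05],[-0.2,0,0],-1],[[0,0.1,0.05],[-0.2,0,0],-1],[[0,0.1,0.05],[-0.2,0,0],-1]]'
python3 -m pendant '[[[0,0.1,0.07],[-0.3,0,0],-1],[[0,0.1,0.07],[-0.3,0,0],-1],[[0,0.1,0.07],[-0.3,0,0],-1],[[0,0.1,0.07],[-0.3,0,0],-1],[[0,0.1,0.07],[-0.3,0,0],-1],[[0,0.1,0.07],[-0.3,0,0],-1],[[0,0.1,0.07],[-0.3,0,0],-1],[[0,0,0],[0,0,0],-1],[[0,0,0],[0,0,0],-1],[[0,0,0],[0,0,0],-1]]'
python3 - <<'E'
from h import *
o=bot.get_obs();print(o["joint_positions"])
b=bot.capture("wrist");a=bot.capture("scene")
cv2.imwrite("pics/p5.png",np.hstack([cv2.resize(a[60:210,220:400],(432,360)),cv2.resize(b,(368,360))]))
E
```

```text
time: 11.28
tool_pos: [468.0, 198.3, 157.9]
tcp_rot: [3.141, 0.566, 1.57]
contact_force: [-0.1, -0.4, -5.4]
grip_width: 62.3
finger_force: 30.0
time: 12.12
tool_pos: [468.0, 228.4, 165.7]
tcp_rot: [3.14, 0.806, 1.569]
contact_force: [-0.2, -0.4, -4.8]
grip_width: 61.7
finger_force: 30.0
time: 12.95
tool_pos: [468.0, 249.0, 180.1]
tcp_rot: [3.139, 1.055, 1.568]
contact_force: [0.3, 0.8, -4.6]
grip_width: 61.5
finger_force: 30.0
[ 0.71884872  0.85264715  1.23306399 -0.74425235  1.82938675  0.82762076]
```

View pics/p5.png

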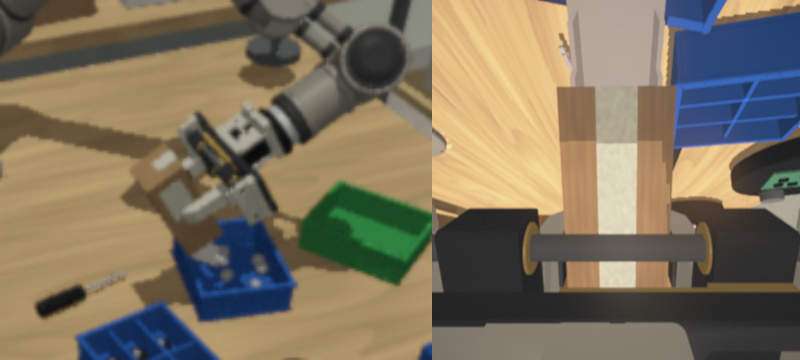

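Balls are visible in the blue bin, and the carried weight fell by 1.6 N, about five balls. I'll lift, level and return.

```bash
python3 -m pendant '[[[0,0,0.7],[0,0,0],-1],[[0,0,1],[0,0,0],-1],[[0,-0.2,0.8],[0,0,0],-1],[[0,-0.5,0.2],[0.5,0,0],-1],[[0,-0.8,0],[0.8,0,0],-1],[[0,-0.8,0],[0.8,0,0],-1],[[0,-0.8,0],[0.8,0,0],-1],[[0,-0.8,0],[0.8,0,0],-1],[[0,-0.8,0],[0.8,0,0],-1],[[0,-0.8,0],[0.8,0,0],-1]]'
python3 -m pendant '[[[0.05,-0.8,0],[0.8,0,0],-1],[[0.05,-0.8,0],[0.8,0,0],-1],[[0.05,-0.8,0],[0.8,0,0],-1],[[0.05,-0.8,0],[0.8,0,0],-1],[[0,-0.8,-0.1],[0,0,0],-1],[[0,-0.8,-0.2],[0,0,0],-1],[[0,-0.8,-0.2],[0,0,0],-1],[[0,-0.8,-0.2],[0,0,0],-1],[[0,-0.8,-0.2],[0,0,0],-1],[[0,-0.5,-0.2],[0,0,0],-1]]'
python3 - <<'E'
from h import *
a=bot.capture("top")
o=bot.get_obs();print(o["tool_pos"],o["tcp_rot"],o["contact_force"])
c=cv2.resize(a[180:250,135:205],(560,560),interpolation=cv2.INTER_CUBIC);cv2.imwrite("pics/bin.png",c)
b=a[180:250,135:205].astype(int); m=((b[:,:,2]>70)&(b[:,:,0]-b[:,:,2]<60)).astype(np.uint8)
q=cv2.inRange(cv2.cvtColor(a,cv2.COLOR_BGR2HSV),(105,120,60),(125,255,255)); q[:, :140]=0; q[:,200:]=0;q[:185]=0
c=max(cv2.findContours(q,0,1)[0],key=cv2.contourArea);print(cv2.approxPolyDP(c,6,True)[:,0].tolist())
k=np.zeros_like(q);cv2.fillPoly(k,[cv2.convexHull(c)],255);k=cv2.erode(k,np.ones((5,5)))
k=(k>0)&(q==0);n,_,s,ce=cv2.connectedComponentsWithStats(k.astype(np.uint8));print(s[1:,4],ce[1:].round())
E
```

```text
time: 13.88
tool_pos: [467.2, 82.7, 262.2]
tcp_rot: [3.139, 0.416, 1.569]
contact_force: [0.2, -0.2, -5.8]
grip_width: 61.8
finger_force: 30.0
time: 14.72
tool_pos: [472.6, -149.5, 228.2]
tcp_rot: [-3.14, 0.037, 1.568]
contact_force: [0.6, 0.0, -5.7]
grip_width: 62.1
finger_force: 30.0
[ 472.28700773 -151.10591413  227.00590141] [-3.13866948  0.0381696   1.56734456] [ 1.18647845 -3.44993662 -5.96187373]
[[156, 189], [144, 235], [183, 243], [193, 196]]
[210  25  28  25] [[159. 210.]
 [165. 206.]
 [172. 216.]
 [166. 231.]]
```

View pics/bin.png

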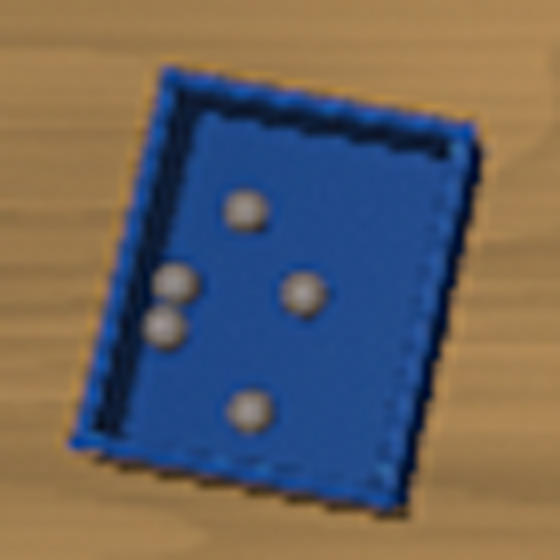

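All five balls, e.g. at crop (245,210), (303,293) and (250,410), lie in the blue bin, and the bin has not moved. Now I set the carton down.

```bash
python3 -m pendant '[[[0.05,-0.7,-0.2],[0.1,0,0],-1],[[0.05,-0.6,-0.4],[0.1,0,0],-1],[[0,-0.4,-0.6],[0.1,0,0],-1],[[0,-0.2,-0.7],[0,0,0],-1],[[0,0,-0.8],[0,0,0],-1],[[0,0,-0.8],[0,0,0],-1],[[0,0,-0.8],[0,0,0],-1],[[0,0,-0.6],[0,0,0],-1],[[0,0,-0.3],[0,0,0],-1],[[0,0,0],[0,0,0],-1]]'
```

```text
time: 15.6
tool_pos: [475.3, -203.4, 70.7]
tcp_rot: [-3.137, -0.002, 1.57]
contact_force: [-0.6, 0.5, -4.8]
grip_width: 61.9
finger_force: 30.0
```

```bash
python3 -m pendant '[[[0,-0.2,-0.3],[0,0,0],-1],[[0,0,-0.2],[0,0,0],-1],[[0,0,-0.1],[0,0,0],-1],[[0,0,-0.1],[0,0,0],-1],[[0,0,-0.07],[0,0,0],-1],[[0,0,-0.05],[0,0,0],-1],[[0,0,0],[0,0,0],-1],[[0,0,0],[0,0,0],-1],[[0,0,0],[0,0,0],-1],[[0,0,0],[0,0,0],-1]]'
```

```text
time: 16.43
tool_pos: [477.1, -210.0, 47.7]
tcp_rot: [3.141, 0.0, 1.57]
contact_force: [0.9, -0.5, -4.0]
grip_width: 61.8
finger_force: 30.0
```

```bash
python3 -m pendant '[[[0,0,-0.05],[0,0,0],-1],[[0,0,-0.05],[0,0,0],-1],[[0,0,-0.05],[0,0,0],-1],[[0,0,0],[0,0,0],-1],[[0,0,0],[0,0,0],-1],[[0,0,0],[0,0,0],-1],[[0,0,0],[0,0,0],-1],[[0,0,0],[0,0,0],-1],[[0,0,0],[0,0,0],-1],[[0,0,0],[0,0,0],-1]]'
```

```text
time: 17.27
tool_pos: [477.0, -210.0, 44.6]
tcp_rot: [3.141, 0.001, 1.57]
contact_force: [-4.1, 2.5, 12.6]
grip_width: 61.9
finger_force: 30.0
```

```bash
python3 -m pendant '[[[0,0,0],[0,0,0],1],[[0,0,0],[0,0,0],1],[[0,0,0],[0,0,0],1],[[0,0,0],[0,0,0],1],[[0,0,0],[0,0,0],1],[[0,0,0],[0,0,0],1],[[0,0,0.5],[0,0,0],1],[[0,0,0.9],[0,0,0],1],[[0,0,0.9],[0,0,0],1],[[0,0,0.9],[0,0,0],1]]'
python3 -m pendant '[[[0,0.6,0.3],[0,0,0],-1],[[0,1,0],[0,0,0],-1],[[0,1,0],[0,0,0],-1],[[0,1,0],[0,0,0],-1],[[0,1,0],[0,0,0],-1],[[0,1,0],[0,0,0],-1],[[0,0.8,0],[0,0,0],-1],[[0,0.2,0],[0,0,0],-1],[[0,0,0],[0,0,0],-1],[[0,0,0],[0,0,0],-1]]'
python3 - <<'E'
from h import *
o=bot.get_obs();print(o["tool_pos"],o["joint_positions"][5])
a=bot.capture("top");t=a[165:260,270:370];cv2.imwrite("pics/p6.png",cv2.resize(t,(800,600)))
w=cv2.inRange(a,(150,150,150),(255,255,255));w[:, :270]=0;w[:,350:]=0;w[:190]=0;w[240:]=0
c=max(cv2.findContours(w,0,1)[0],key=cv2.contourArea);print(cv2.boundingRect(c))
E
```

```text
time: 18.1
tool_pos: [476.7, -209.8, 139.8]
tcp_rot: [-3.141, -0.001, 1.57]
contact_force: [0.8, -0.2, -0.2]
grip_width: 92.0
finger_force: 0.0
time: 18.93
tool_pos: [477.1, -12.3, 148.0]
tcp_rot: [3.141, 0.0, 1.571]
contact_force: [0.9, -0.0, 0.9]
grip_width: 29.6
finger_force: 0.0
[477.08317165 -12.32382202 148.03486345] -0.18601546175140232
(295, 209, 4, 12)
```

View pics/p6.png

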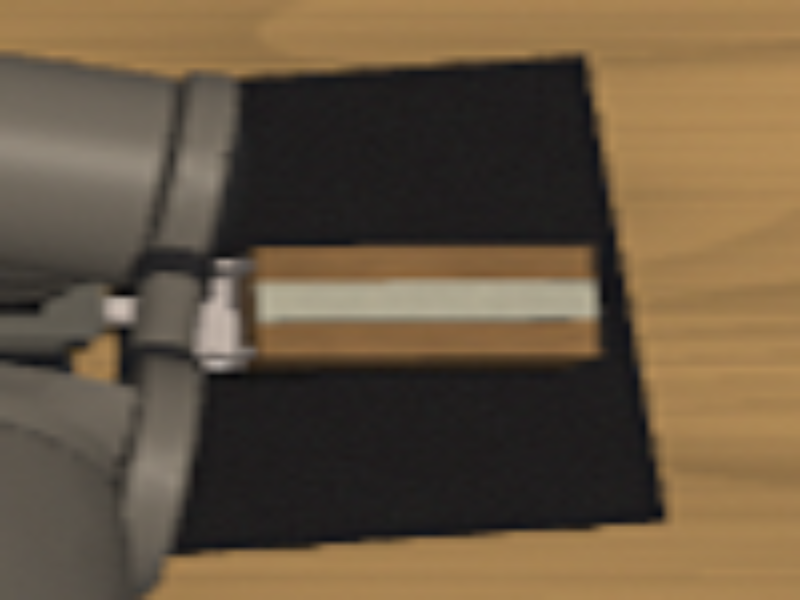

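The top view shows the carton flat on the mat at (430,305) with the spout still out to the left. I go down outside the tab and follow its arc inward.

```bash
python3 -m pendant '[[[0,0,-0.7],[0,0,0],-1],[[0,0,-0.8],[0,0,0],-1],[[0,0,-0.8],[0,0,0],-1],[[0,0,-0.8],[0,0,0],-1],[[0,0,-0.4],[0,0,0],-1],[[0,-0.3,0],[0,0,0],-1],[[0,-0.3,0],[0,0,0],-1],[[0,-0.2,0],[0,0,0],-1],[[0,0,0],[0,0,0],-1],[[0,0,0],[0,0,0],-1]]'
python3 -m pendant '[[[0,-0.16,0.28],[0,0,0],-1],[[0,-0.18,0.3],[0,0,0],-1],[[0,-0.22,0.28],[0,0,0],-1],[[0,-0.24,0.26],[0,0,0],-1],[[0,-0.27,0.22],[0,0,0],-1],[[0,-0.28,0.2],[0,0,0],-1],[[0,-0.3,0.16],[0,0,0],-1],[[0,-0.3,0.12],[0,0,0],-1],[[0,-0.3,0.08],[0,0,0],-1],[[0,0,0],[0,0,0],-1]]'
```

```text
time: 19.82
tool_pos: [477.6, -37.1, 44.0]
tcp_rot: [3.139, 0.001, 1.568]
contact_force: [-0.7, 0.6, -0.0]
grip_width: 0.4
finger_force: 0.0
time: 20.65
tool_pos: [477.2, -105.5, 100.4]
tcp_rot: [3.141, 0.001, 1.568]
contact_force: [0.3, 0.5, 0.1]
grip_width: 0.5
finger_force: 0.0
```

```bash
python3 -m pendant '[[[0,-0.1,0],[0,0,0],-1],[[0,-0.1,0],[0,0,0],-1],[[0,-0.1,0],[0,0,0],-1],[[0,-0.06,0],[0,0,0],-1],[[0,-0.05,0],[0,0,0],-1],[[0,0,0],[0,0,0],-1],[[0,0,0],[0,0,0],-1],[[0,0,0],[0,0,0],-1],[[0,0,0],[0,0,0],-1],[[0,0,0],[0,0,0],-1]]'
python3 - <<'E'
from h import *
a=bot.capture("scene"); cv2.imwrite("pics/s6.png",a)
w=cv2.inRange(a,(165,165,165),(255,255,255));w[:150]=0;w[250:]=0;w[:,:120]=0;w[:,240:]=0
for c in cv2.findContours(w,0,1)[0]:
    if cv2.contourArea(c)>4: print(cv2.boundingRect(c))
print([proj("scene",p) for p in [(477,-130,104),(477,-130,64),(477,-48,50)]])
E
```

```text
time: 21.48
tool_pos: [476.9, -115.7, 100.0]
tcp_rot: [3.141, 0.0, 1.57]
contact_force: [0.0, -0.3, 0.7]
grip_width: 0.5
finger_force: 0.0
[(np.float64(190.36095448774435), np.float64(186.58192777930182)), (np.float64(191.89121652895383), np.float64(195.65636100460134)), (np.float64(215.98294678721655), np.float64(192.76443780365082))]
```

```bash
python3 -m pendant '[[[0,-0.05,0],[0,0,0],-1],[[0,-0.05,0],[0,0,0],-1],[[0,-0.05,0],[0,0,0],-1],[[0,0,0],[0,0,0],-1],[[0,0,0],[0,0,0],-1],[[0,0,0],[0,0,0],-1],[[0,0,0],[0,0,0],-1],[[0,0,0],[0,0,0],-1],[[0,0,0],[0,0,0],-1],[[0,0,0],[0,0,0],-1]]'
python3 - <<'E'
from h import *
a=bot.capture("scene")
b0=cv2.imread("pics/s0.png")
for im in (b0,cv2.imread("pics/s6.png"),a):
    g=cv2.cvtColor(im,cv2.COLOR_BGR2HSV)[184:210,182:222]
    print("\n".join("".join("#" if p[1]<45 and p[2]>105 else "." for p in r) for r in g)); print()
E
```

```text
time: 22.37
tool_pos: [476.9, -120.2, 100.1]
tcp_rot: [3.142, -0.0, 1.57]
contact_force: [-1.0, 3.4, 2.7]
grip_width: 0.6
finger_force: 1.7
........................................
........................................
.......##...............................
......####..............................
......####..............................
......####..............................
.......##...............................
......####..............................
......####..............................
......####..............................
......####..............................
.....#####..............................
..########..............................
##########..............................
##########..............................
#######.##..............................
###......##.............................
.........##.............................
.........##.............................
.........##.............................
..........#.............................
..........#.............................
..........#.............................
..........#......
[... 1539 characters left out ...]
...
........................................
........................................
......###...............................
...##.###...............................
#########...............................
######.##...............................
######.#................................
###.....................................
........................................
........................................
........................................
........................................
........................................
.........#..............................
........................................
........................................
........................................
```

Contact at 3.4 N means the flap is against the carton. I'll back off and compare with the starting picture.

```bash
python3 -m pendant '[[[0,0.3,0],[0,0,0],-1],[[0,0.8,0],[0,0,0],-1],[[0,0.8,0.5],[0,0,0],-1],[[0,0.8,1],[0,0,0],-1],[[0,1,1],[0,0,0],-1],[[0,1,1],[0,0,0],-1],[[0,1,1],[0,0,0],-1],[[0,1,0],[0,0,0],-1],[[0,0,0],[0,0,0],-1],[[0,0,0],[0,0,0],-1]]'
python3 - <<'E'
from h import *
a=bot.capture("scene");t=bot.capture("top");cv2.imwrite("pics/t9.png",t);cv2.imwrite("pics/s9.png",a)
g=cv2.cvtColor(a,cv2.COLOR_BGR2HSV)[180:210,176:222]
print("\n".join("".join("#" if p[1]<45 and p[2]>105 else "." for p in r) for r in g));
for im in (cv2.imread("pics/t0.png"),t):
    g=cv2.cvtColor(im,cv2.COLOR_BGR2HSV)[200:228,280:350]
    print("\n".join("".join("#" if p[1]<50 and p[2]>105 else "o" if p[1]>=50 and p[2]>80 else "." for p in r) for r in g)); print()
E
```

```text
time: 23.25
tool_pos: [476.7, 80.4, 233.5]
tcp_rot: [3.141, 0.001, 1.573]
contact_force: [-1.1, 0.1, 0.3]
grip_width: 0.6
finger_force: 0.0
..............................................
..............................................
..............................................
..............................................
..............................................
..............................................
..............................................
...........###................................
...........###................................
...........###................................
...........###................................
..........####................................
...........###................................
...........####...............................
............###...............................
...........####...............................
.......########...............................
...############...............................
###############...............................
###############...............................
#########....##.....
[... 3726 characters left out ...]
.............##ooooooooooooooooooooooooooooooooooooooooooo..o
ooooo.................##ooooooooooooooooooooooooooooooooooooooooooo..o
ooooo.................##ooooooooooooooooooooooooooooooooooooooooooo..o
ooooo...................oooooooooooooooooooooooooooooooooooooooooo....
ooooo.................................................................
ooooo.................................................................
oooooo................................................................
oooooo................................................................
oooooo................................................................
oooooo................................................................
```

The silhouettes match the starting ones in both views, shifted by about one pixel, so the spout is shut. The carton lies on the mat and the gripper is clear.

```bash
python3 -c "
from plant import bot
print(bot.close_job())"
```

```text
the job is handed in; nothing more can be done
None
```

I handed the job in: all five balls are in the empty blue bin, which hasn't moved, and the carton is back flat and upright on the mat with its spout pushed shut and the gripper clear, at about 23 s of the 72 s limit.

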